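# Clear a cheese-box filling station and park its push-latch lifts

## Robot

A 6-joint arm with a two-finger parallel gripper is mounted at the origin on the work surface. World frame = base frame: x ahead of the robot, y to its left, z up, the work surface at z = 0. Lengths are in m, angles in rad, forces in N, time in s.
With the tool pointing down it reaches from about 0.375 to 0.75 m from the base axis. Payload 9 kg.
Tool frame: the origin (TCP) lies between the finger pads; the fingertips stand 19 mm ahead of it and the grasp point (between the pads) is the TCP; z points along the fingers, y is the direction in which the jaws open and shut (so a half turn about z gives the same grasp; the last joint's range is limited). The gripper opens to 85 mm and grips with 20 to 120 N. Pads are 22 mm wide; open, the fingers measure 114 mm over their backs; the gripper's body (76 mm by 85 mm) begins 54 mm behind the grasp point. The pads swing forward as they close: fully open they stand 13 mm farther back than shut.
Start: joints at [1.031, 0.104, 0.097, 1.564, 0, 1.353], TCP at [0.19, 0.569, 0.25] pointing down, gripper open.
Joint ranges: [-2.99, 2.99], [-0.84, 1.86], [-1.1, 1.16], [-1.84, 2.11], [-1.51, 1.56], [-3.14, 3.14]. Speed limits (rad/s): [2.22, 2.22, 2.57, 3.14, 3.14, 3.14].

## Interface

Orientations are given as a unit quaternion [w, x, y, z].
In Python, from workcell import ctrl gives the robot as it stands. The module is installed in compiled form; this text tells all that it offers.
- The arm moves only by the shell command python3 -m jog 'ROWS' [OPENING] [FORCE]. ROWS is JSON, a list of rows, each a list of 2 entries, a list of its own where there are three numbers: the shift along the tool's x, y, z normalised to -1 to 1, where 1 is 0.3 m, then the turn, a rotation vector about the tool's x, y, z normalised to -1 to 1, where 1 is 90 degrees. A call has 1 to 20 rows; each row is the pose to reach, as a shift and turn from the pose commanded when the call began, along the tool's axes at that moment; what a row does not reach only later rows make up. A row lasts 1/12 s, in which the tool goes at most 41.7 mm and 7.16 degrees, less where a joint would pass 70% of its speed; a pose out of reach is approached as far as the arm can. A call with a number of a shift or a turn outside -1 to 1 is refused whole. A call with a gripper value outside its range is refused whole. OPENING is the opening, from 0 (shut) to 1 (fully open), set as the call begins (- or left out, the last holds). The fingers move at their own pace and stop on an object; FORCE is the grip in N (left out, the last holds). Time passes only in rows, so rows that repeat a pose let the fingers close. It gives the time, the measured TCP pose, the force and the opening at its end, in the units of the state.
- ctrl.get_state(): the state, without advancing time (a new reading comes with each control period).
- ctrl.grab_frame(name): name is "scene" or "top" or "wrist"; returns the picture (480x640x3 uint8, blue, green, red); there is no depth.
- ctrl.camera_info(name): a dict with "camera_matrix" (3x3 intrinsics, pixels), "D" ([k1, k2, p1, p2, k3] as OpenCV has them; the pictures are not rectified), "origin" and "orientation" of the camera in the world. Camera axes: x right, y up, looking along -z (the intrinsics and any distortion apply to the point x, -y, -z); pixel columns grow to the right and rows downward; lengths in m; the calibration is good to about 2 mm. A picture is of the moment at which its call begins: read the wrist's pose just before it. camera_info takes no time and is no camera call; for the wrist camera it gives the pose at the moment of the call.
- ctrl.close_job(): hands the job in, once; it reports no verdict.
Trained networks look in the newest picture that a camera, given by its name, has taken for a name from the list of things; names that differ only in an ending like _2 or _b are one class to them, and where a whole thing is asked for, a point or a joint stands for the part that bears it (a point fixed in the world has none). Each returns a list of dicts, best first, with "confidence" (0 to 1); they miss things now and then, are a little off and sometimes report something else, mostly with a low value. They report only what shows in the picture. A call takes as long as a camera call. They do not tell look-alikes from the thing itself.
- ctrl.look_for(thing, camera): "at" ([x, y, z] in m, in world coordinates, good to about 4 mm: the middle of the surface that is visible of it).
The state is a dict: "clock": time; "joint_positions": joint angles; "qvel": joint speeds; "effort": joint torques, N m; "tool_pos": TCP position; "ee_rot": TCP orientation; "wrist_force": force on the tool from outside, world axes, zero at the start; "wrist_torque": the same for the moment, N m; "finger_gap": opening from 0.0 (shut) to 1.0 (fully open).
Only numpy, scipy, OpenCV 4.12 (cv2) and the standard library are available. Lean on these libraries where they do the work, as an engineer would, in place of code of your own. Each camera call takes 0.05 s, during which the arm holds its last target.

## Task

The small cheese box is sunk in the well of one filling station: press it down so that its push-latch lift lets go and raises it, then stand the box upright in the empty half of the wooden tray. Finally leave both lifts, the one you emptied and the other that already stands up empty, latched down in their wells. Push gently by feel (well under 15 N), and leave the other things alone.

Things in the scene. Friction and masses are not known exactly. Their poses are not given: they have to be found in the camera images.
- station_a_deck (a point): station that holds the cheese box at the start: fixed square aluminium block, 120 x 120 mm, 85 mm high, with a round well of 72 mm diameter in its flat top. This point: centre of the well's mouth, level with the top face; z up, x and y along the block's sides. station_b looks alike; they may stand either way round. A lift let go below its latched level rises at about 0.1 m/s.
- lift_a: blue disc, 68 mm diameter, that slides up and down in station_a's well; origin: centre of its top face. Starts latched down under the box. Push latch: up = level with the block's top; latched = stays sunk, 28 to 43 mm below it, the level differing per station and start. Each full push changes the state when let go: push on to 5 to 6 mm below the latched level.
- station_b_deck (a point): station that is empty at the start, same block and well as station_a; this point: centre of its well's mouth, level with the top face, 85 mm above the table. In both stations a rubber stop meets the lift about 6 mm below its latched level (5 N more per mm from there); a push that ends less than 4 mm below it changes nothing: the lift comes back as it was.
- lift_b: the like disc in station_b, origin at the centre of its top face; starts up and empty. For both lifts: pushing takes about 3 N at the top, 5 to 7 N lower down (up to 2 N less under the box's weight; more when pushed fast); on the stop the force climbs quickly, so 9 to 10 N in a slow push (20 mm/s) means fully pushed. More than 15 N harms the latch. The level where it latches cannot be seen while it is up.
- cheesebox_center (a point): closed round wooden cheese box with a plain paper disc on its lid, 62 mm diameter (lid; the body below is 60 mm), 36 mm high, 80 to 170 g, standing loose on lift_a; this point is its centre, 18 mm above its underside, z up. Sunk, its top is 1 to 8 mm above the station's top; raised, its underside is level with the station's top. Its flat lid may be pressed.
- tray_free (a point): centre of the floor of the empty half of a fixed wooden tray, floor 6 mm above the table; the tray is 256 mm long (along its x) and 134 mm wide, its walls 26 mm high and 6 mm thick; each half is 119 mm (x) by 122 mm (y) inside. The other half (towards +x) holds packed_box.
- packed_box_center (a point): bystander: a like cheese box (62 mm diameter, 36 mm high) already in the other half of the tray; this point is its centre. Leave it.
- big_box_center (a point): bystander: a big round wooden cheese box, 110 mm diameter, 60 mm high, on the table; this point is its centre. Leave it.
- spatula_grip (a point): bystander: a spatula lying on the table beyond the work; this point is on its handle. Leave it.
Not all that is in view belongs to the job. What is shaped like the part that bears station_b_deck but green or pink is not meant.

How it is judged:
By the outcome, as a careful person would: the job done as asked, in the order asked, and still so for the second after the job is handed in, with the robot touching nothing.
It also fails if it takes over 69 s, if anything falls off the work surface, if the arm or the gripper's body presses on something with over 40 N, if the wrist force passes 120 N, or if a joint passes its speed limit or range.

## Working session

There is one attempt and no reset: what is moved stays moved. The work goes in short steps, Python scripts to look and compute and a shell command to move; the robot and the scene stay as the last step left them, time stands still between calls to the robot, and variables do not carry over. Pictures are saved under pics/ and viewed, and the job is handed in when it is done.

```bash
mkdir -p pics; cat > h.py <<'E'
import numpy as np, cv2
from workcell import ctrl
from scipy.spatial.transform import Rotation as R
def rot(q): return R.from_quat([q[1],q[2],q[3],q[0]]).as_matrix()
def ray(info,px):
    K=np.array(info["camera_matrix"],float);D=np.array(info["D"],float)
    u=cv2.undistortPoints(np.array([[px]],float),K,D)[0,0]
    d=rot(info["orientation"])@np.array([u[0],-u[1],-1.]); return np.array(info["origin"],float),d/np.linalg.norm(d)
def atz(info,px,z):
    o,d=ray(info,px); return o+d*(z-o[2])/d[2]
def proj(info,P):
    K=np.array(info["camera_matrix"],float);D=np.array(info["D"],float)
    p=rot(info["orientation"]).T@(np.array(P,float)-np.array(info["origin"])); p=np.array([p[0],-p[1],-p[2]])
    return cv2.projectPoints(p.reshape(1,1,3),np.zeros(3),np.zeros(3),K,D)[0].ravel()
def tri(rays):
    A=np.zeros((3,3));b=np.zeros(3)
    for o,d in rays:
        M=np.eye(3)-np.outer(d,d);A+=M;b+=M@o
    return np.linalg.solve(A,b)
E
python3 - <<'E'
from h import *
s=ctrl.get_state()
print({k:np.round(v,3).tolist() for k,v in s.items()})
for c in ["scene","top","wrist"]:
    i=ctrl.camera_info(c); print(c,{k:np.round(v,3).tolist() for k,v in i.items()})
    cv2.imwrite(f"pics/{c}0.png",ctrl.grab_frame(c))
for c in ["scene","top"]:
  for t in ["cheesebox_center","station_b_deck","lift_a","tray_free","packed_box_center","big_box_center","spatula_grip"]:
    print(c,t,[(np.round(r["at"],3).tolist(),round(r["confidence"],2)) for r in ctrl.look_for(t,c)])
print(ctrl.get_state()["clock"])
E
```

```text
{'clock': 0.0, 'joint_positions': [1.031, 0.105, 0.096, 1.564, -0.0, 1.353], 'qvel': [0.0, 0.001, -0.001, 0.001, -0.0, -0.0], 'effort': [0.0, -55.693, 50.365, 0.017, -0.0, 0.0], 'tool_pos': [0.19, 0.569, 0.25], 'ee_rot': [-0.0, 0.16, 0.987, -0.001], 'wrist_force': [-0.53, 0.239, -0.216], 'wrist_torque': [-0.005, 0.027, -0.012], 'finger_gap': 1.004}
scene {'camera_matrix': [[454.39, 0.0, 321.503], [0.0, 454.39, 236.873], [0.0, 0.0, 1.0]], 'D': [-0.048, 0.0, 0.0, 0.0, 0.0], 'origin': [1.252, -0.378, 0.811], 'orientation': [0.79, 0.362, 0.208, 0.449]}
top {'camera_matrix': [[506.388, 0.0, 317.809], [0.0, 506.388, 243.0], [0.0, 0.0, 1.0]], 'D': [-0.144, 0.0, 0.0, 0.0, 0.0], 'origin': [0.313, 0.07, 1.115], 'orientation': [-0.689, -0.07, 0.074, 0.717]}
wrist {'camera_matrix': [[362.477, 0.0, 325.086], [0.0, 362.477, 240.541], [0.0, 0.0, 1.0]], 'D': [0.023, 0.0, 0.0, 0.0, 0.0], 'origin': [0.116, 0.593, 0.374], 'orientation': [0.802, -0.122, -0.087, 0.578]}
scene cheesebox_center [([0.476, 0.02, 0.093], 0.57), ([0.568, -0.312, 0.005], 0.18)]
scene station_b_deck [([0.493, 0.251, 0.076], 0.95
[... 339 characters left out ...]
ene big_box_center [([0.743, 0.108, 0.064], 0.64)]
scene spatula_grip [([0.616, -0.082, 0.003], 0.6)]
top cheesebox_center [([0.471, 0.02, 0.087], 0.83)]
top station_b_deck [([0.431, 0.448, 0.084], 0.89), ([0.457, 0.267, 0.087], 0.8), ([0.267, 0.269, 0.084], 0.8), ([0.671, 0.327, 0.085], 0.71), ([0.622, -0.282, 0.044], 0.27)]
top lift_a [([0.436, 0.462, 0.087], 0.93), ([0.271, 0.273, 0.085], 0.92), ([0.46, 0.277, 0.084], 0.88), ([0.679, 0.333, 0.088], 0.86)]
top tray_free [([0.557, -0.307, 0.005], 0.8)]
top packed_box_center [([0.625, -0.283, 0.044], 0.86)]
top big_box_center [([0.716, 0.122, 0.062], 0.73)]
top spatula_grip [([0.459, 0.274, 0.085], 0.66), ([0.598, -0.077, 0.002], 0.64)]
0.85
```

View pics/scene0.png

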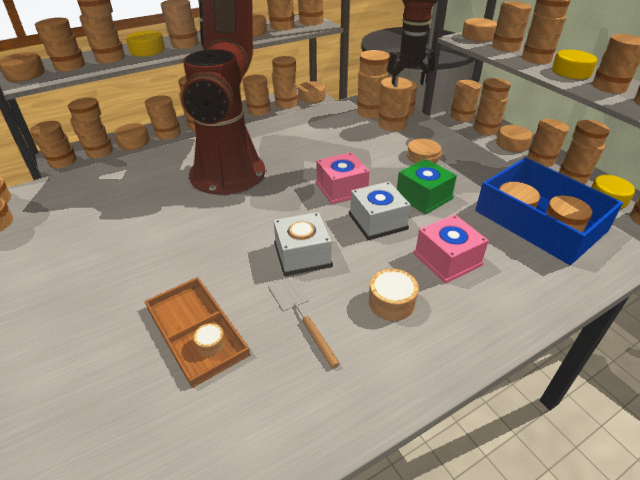

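View pics/top0.png

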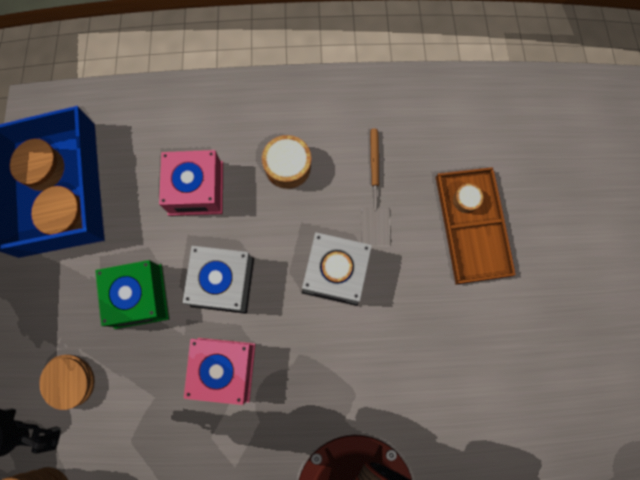

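View pics/wrist0.png

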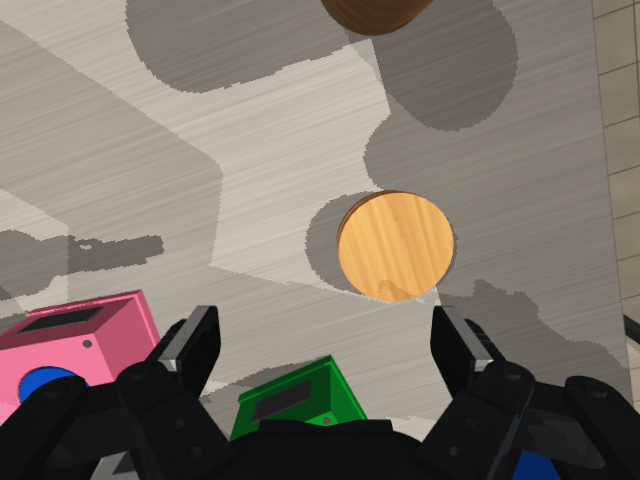

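Candidates for the box, by scene and top pixel:
- White-lidded box in the grey station: scene (302,231), top (337,266). This is the target.
- Packed box in the tray: scene (208,335), top (470,197).
- Big box: scene (393,293), top (287,159).
- Wooden lids in the blue crate.

Candidates for station_b:
- Grey, empty: scene (380,198), top (216,278). This is the one I choose.
- Pink: scene (342,166) and (452,236).
- Green: scene (427,174).

Next I'll measure from both fixed views.

```bash
python3 - <<'E'
from h import *
T=cv2.imread("pics/top0.png");S=cv2.imread("pics/scene0.png")
it,is_=ctrl.camera_info("top"),ctrl.camera_info("scene")
def fit(img,c,r,kind):
    x0,y0=c[0]-r,c[1]-r
    p=img[y0:y0+2*r,x0:x0+2*r].astype(int);hsv=cv2.cvtColor(p.astype(np.uint8),cv2.COLOR_BGR2HSV)
    if kind=="blue": m=(hsv[...,0]>105)&(hsv[...,0]<130)&(hsv[...,1]>150)
    else: m=(hsv[...,0]>5)&(hsv[...,0]<30)&(hsv[...,1]>75)
    m=m.astype(np.uint8)
    cs=max(cv2.findContours(m,cv2.RETR_EXTERNAL,cv2.CHAIN_APPROX_NONE)[0],key=cv2.contourArea)
    e=cv2.fitEllipse(cv2.convexHull(cs)); return np.array(e[0])+[x0,y0],e[1]
for n,ct,cs,k in [("box",(337,266),(302,231),"wood"),("liftb",(216,278),(380,198),"blue")]:
    a,b=fit(T,ct,28,k),fit(S,cs,24,k); print(n,a,b)
    P=tri([ray(it,a[0]),ray(is_,b[0])]);print(n,"tri",P.round(4),[atz(i,x[0],.09 if n=="box" else .085).round(4) for i,x in((it,a),(is_,b))])
# tray corners on top picture, outer rim
for p in [(436,175),(493,168),(517,275),(459,284)]: print(p,atz(it,p,.026).round(3))
for p in [(445,229),(501,222)]: print("div",p,atz(it,p,.026).round(3))
s=ctrl.get_state();print(rot(s["ee_rot"]).round(3))
cv2.imwrite("pics/crop1.png",np.hstack([cv2.resize(T[215:325,160:390],None,fx=2.6,fy=2.6,interpolation=cv2.INTER_CUBIC)]))
cv2.imwrite("pics/crop2.png",cv2.resize(T[150:300,420:530],None,fx=3.5,fy=3.5,interpolation=cv2.INTER_CUBIC))
E
```

```text
box (array([336.70278168, 265.95903015]), (30.688251495361328, 30.95740509033203)) (array([301.31479836, 230.20875549]), (18.671714782714844, 25.614530563354492))
box tri [0.4761 0.021  0.0843] [array([0.4754, 0.0217, 0.09  ]), array([0.482 , 0.0174, 0.09  ])]
liftb (array([214.98628235, 277.08667564]), (31.243635177612305, 32.39390563964844)) (array([379.89314079, 197.50971031]), (13.781697273254395, 24.496248245239258))
liftb tri [0.4628 0.2732 0.0831] [array([0.4627, 0.2732, 0.085 ]), array([0.4647, 0.271 , 0.085 ])]
(436, 175) [ 0.686 -0.219  0.026]
(493, 168) [ 0.699 -0.355  0.026]
(517, 275) [ 0.448 -0.382  0.026]
(459, 284) [ 0.434 -0.247  0.026]
div (445, 229) [ 0.559 -0.227  0.026]
div (501, 222) [ 0.57  -0.359  0.026]
[[-0.949  0.316  0.   ]
 [ 0.316  0.949  0.   ]
 [-0.     0.    -1.   ]]
```

View pics/crop1.png

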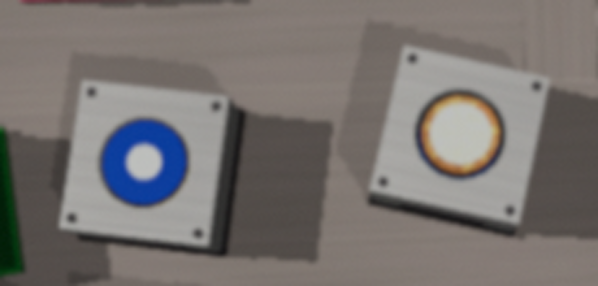

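View pics/crop2.png

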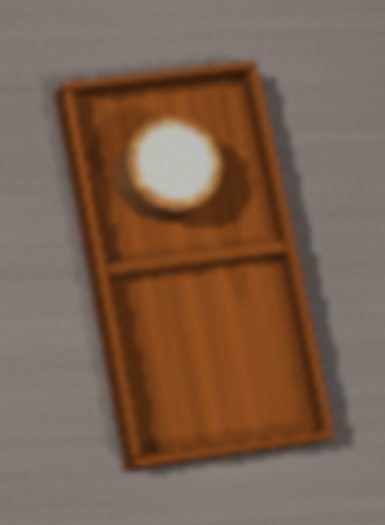

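Crop 1 shows the grey empty lift at (144,162) and the white-lidded box sunk in the other grey station at (460,134). Triangulated heights are 83–84 mm, which fits the text. The empty tray half is the lower one (top pixel about 480,253). I'll shut the fingers and go above the box.

```bash
python3 -m jog '[[[-0.74,-0.717,0],[0,0,-0.14]],[[-0.74,-0.717,0],[0,0,-0.274]],[[-0.74,-0.717,0],[0,0,-0.274]],[[-0.74,-0.717,0],[0,0,-0.274]],[[-0.74,-0.717,0],[0,0,-0.274]],[[-0.74,-0.717,0],[0,0,-0.274]],[[-0.74,-0.717,0],[0,0,-0.274]],[[-0.74,-0.717,0],[0,0,-0.274]],[[-0.74,-0.717,0],[0,0,-0.274]]]' 0 40
python3 - <<'E'
from h import *
s=ctrl.get_state();Rm=rot(s["ee_rot"]);p=np.array(s["tool_pos"]);print(Rm.round(3),p)
for t in [(.4755,.021,.20)]: print((Rm.T@(np.array(t)-p)/.3).round(3))
E
```

```text
clock: 1.6
tool_pos: [0.3342, 0.2917, 0.2505]
ee_rot: [0.001, -0.052, 0.999, -0.0]
wrist_force: [-1.0, 0.3, -0.5]
finger_gap: -0.001
[[-0.995 -0.104  0.001]
 [-0.104  0.995 -0.001]
 [-0.001 -0.001 -1.   ]] [0.33422047 0.29173282 0.25050273]
[-0.374 -0.946  0.169]
```

```bash
python3 -m jog '[[[-0.374,-0.94,0.05],[0,0,0]],[[-0.374,-0.94,0.1],[0,0,0]],[[-0.374,-0.94,0.169],[0,0,0]],[[-0.374,-0.94,0.169],[0,0,0]],[[-0.374,-0.94,0.169],[0,0,0]],[[-0.374,-0.94,0.169],[0,0,0]],[[-0.374,-0.94,0.169],[0,0,0]],[[-0.374,-0.94,0.169],[0,0,0]],[[-0.374,-0.94,0.169],[0,0,0]]]'
python3 - <<'E'
from h import *
i=ctrl.camera_info("wrist");f=ctrl.grab_frame("wrist");cv2.imwrite("pics/w1.png",f)
np.save("w1.npy",i,allow_pickle=True)
print(i["origin"],proj(i,(.4755,.021,.09)))
s=ctrl.get_state();print(s["tool_pos"],s["wrist_force"])
E
```

```text
clock: 2.35
tool_pos: [0.4753, 0.0241, 0.1983]
ee_rot: [-0.001, -0.052, 0.999, -0.0]
wrist_force: [0.0, 0.5, 0.0]
finger_gap: 0.002
[0.39849007 0.01636653 0.32288174] [319.93243218 247.31819043]
[0.47467214 0.02576299 0.19897042] [ 0.4665849  -0.0262668  -0.08301601]
```

View pics/w1.png

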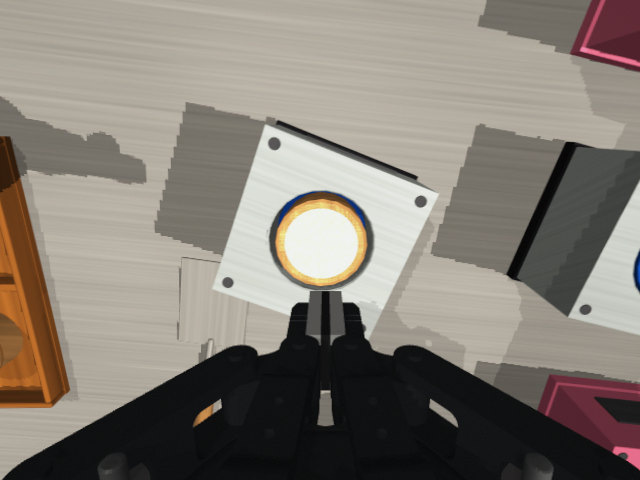

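```bash
python3 - <<'E'
from h import *
f=cv2.imread("pics/w1.png");i=np.load("w1.npy",allow_pickle=True).item()
hsv=cv2.cvtColor(f,cv2.COLOR_BGR2HSV);c=np.s_[180:285,260:385]
def fitm(m):
    cs=max(cv2.findContours(m.astype(np.uint8),cv2.RETR_EXTERNAL,cv2.CHAIN_APPROX_NONE)[0],key=cv2.contourArea)
    e=cv2.fitEllipse(cv2.convexHull(cs));return np.array(e[0])+[260,180],e[1]
h=hsv[c]
lid=fitm((h[...,0]>5)&(h[...,0]<32)&(h[...,1]>60)&(h[...,2]>120))
# deck vs well: deck bright
well=fitm(~((h[...,1]<30)&(h[...,2]>170)) )
print(lid,well,atz(i,lid[0],.088),atz(i,well[0],.085))
o,d=ray(i,lid[0]);it=ctrl.camera_info("top")
print("tri lid wrist+top",tri([(o,d),ray(it,(336.7,265.96))]).round(4), "+scene",tri([(o,d),ray(ctrl.camera_info("scene"),(301.3,230.2))]).round(4))
K=i["camera_matrix"][0][0];print("lid diam at .088",lid[1][1]/K*np.linalg.norm(o-atz(i,lid[0],.088)))
print(rot(ctrl.get_state()["ee_rot"]).round(4))
E
```

```text
(array([320.83331299, 242.07748032]), (87.0112075805664, 91.99369049072266)) (array([321.17253113, 240.18195724]), (100.4864273071289, 105.54631805419922)) [0.47236683 0.02127345 0.088     ] [0.47192795 0.02143034 0.085     ]
tri lid wrist+top [0.4784 0.0212 0.0695] +scene [0.4741 0.0214 0.0826]
lid diam at .088 0.06250253889647452
[[-9.944e-01 -1.057e-01 -1.100e-03]
 [-1.057e-01  9.944e-01  5.000e-04]
 [ 1.100e-03  6.000e-04 -1.000e+00]]
```

```bash
python3 -m jog '[[[0,-0.012,0.1],[0,0,0]],[[0,-0.012,0.2],[0,0,0]],[[0,-0.012,0.265],[0,0,0]],[[0,-0.012,0.265],[0,0,0]]]'
python3 -m jog '[[[0,0,0.0055],[0,0,0]],[[0,0,0.011],[0,0,0]],[[0,0,0.0165],[0,0,0]],[[0,0,0.0165],[0,0,0]]]'
```

```text
clock: 2.73
tool_pos: [0.4722, 0.0251, 0.1163]
ee_rot: [-0.003, -0.055, 0.998, 0.001]
wrist_force: [-0.7, 0.3, -1.4]
finger_gap: 0.005
clock: 3.07
tool_pos: [0.4756, 0.0233, 0.1164]
ee_rot: [0.001, -0.054, 0.999, -0.0]
wrist_force: [0.4, -1.4, 0.1]
finger_gap: -0.002
```

```bash
python3 -m jog '[[[0,0,0.0055],[0,0,0]],[[0,0,0.011],[0,0,0]],[[0,0,0.0165],[0,0,0]],[[0,0,0.022],[0,0,0]]]'
python3 -m jog '[[[0,0,0.0055],[0,0,0]],[[0,0,0.011],[0,0,0]]]'
```

```text
clock: 3.4
tool_pos: [0.4749, 0.0232, 0.1085]
ee_rot: [0.0, -0.054, 0.999, 0.0]
wrist_force: [0.1, -0.0, 0.2]
finger_gap: 0.001
clock: 3.57
tool_pos: [0.4749, 0.0232, 0.1055]
ee_rot: [0.0, -0.054, 0.999, 0.0]
wrist_force: [-2.1, 0.2, 5.5]
finger_gap: -0.003
```

```bash
python3 -m jog '[[[0,0,0.0055],[0,0,0]],[[0,0,0.009],[0,0,0]]]'
python3 -m jog '[[[0,0,0.004],[0,0,0]]]'
```

```text
clock: 3.73
tool_pos: [0.4749, 0.0232, 0.1026]
ee_rot: [0.0, -0.054, 0.999, 0.0]
wrist_force: [-1.2, 0.5, 4.2]
finger_gap: -0.002
clock: 3.82
tool_pos: [0.4749, 0.0232, 0.1015]
ee_rot: [0.0, -0.054, 0.999, 0.0]
wrist_force: [-1.8, 1.3, 5.9]
finger_gap: 0.002
```

```bash
python3 -m jog '[[[0,0,0.003],[0,0,0]]]'
python3 -c "
from h import *
print(ctrl.get_state()['wrist_force'])"
```

```text
clock: 3.9
tool_pos: [0.4749, 0.0232, 0.1005]
ee_rot: [0.0, -0.054, 0.999, -0.0]
wrist_force: [-1.4, -0.1, 5.8]
finger_gap: 0.001
[-1.36554521 -0.0956026   5.77210262]
```

```bash
python3 -m jog '[[[0,0,0.003],[0,0,0]]]'; python3 -m jog '[[[0,0,0.003],[0,0,0]]]'
```

```text
clock: 3.98
tool_pos: [0.475, 0.0231, 0.0998]
ee_rot: [0.0, -0.054, 0.999, -0.0]
wrist_force: [-2.6, 1.4, 8.7]
finger_gap: 0.001
clock: 4.07
tool_pos: [0.475, 0.0231, 0.0991]
ee_rot: [0.0, -0.054, 0.999, -0.0]
wrist_force: [-2.9, 0.6, 11.0]
finger_gap: 0.003
```

```bash
python3 -m jog '[[[0,0,-0.1],[0,0,0]],[[0,0,-0.22],[0,0,0]],[[0,0,-0.336],[0,0,0]],[[0,0,-0.336],[0,0,0]],[[0,0,-0.336],[0,0,0]],[[0,0,-0.336],[0,0,0]]]' 1
python3 - <<'E'
from h import *
i=ctrl.camera_info("wrist");f=ctrl.grab_frame("wrist");cv2.imwrite("pics/w2.png",f);np.save("w2.npy",i,allow_pickle=True)
s=ctrl.get_state();print(s["tool_pos"],s["wrist_force"],s["finger_gap"])
cv2.imwrite("pics/s2.png",ctrl.grab_frame("scene"))
E
```

```text
clock: 4.57
tool_pos: [0.4747, 0.0232, 0.1988]
ee_rot: [-0.0, -0.054, 0.999, 0.0]
wrist_force: [-0.2, -0.2, -0.7]
finger_gap: 0.848
[0.47435415 0.02330319 0.19816926] [-0.27565597  0.12963337 -0.35239444] 0.9245198177320155
```

View pics/w2.png

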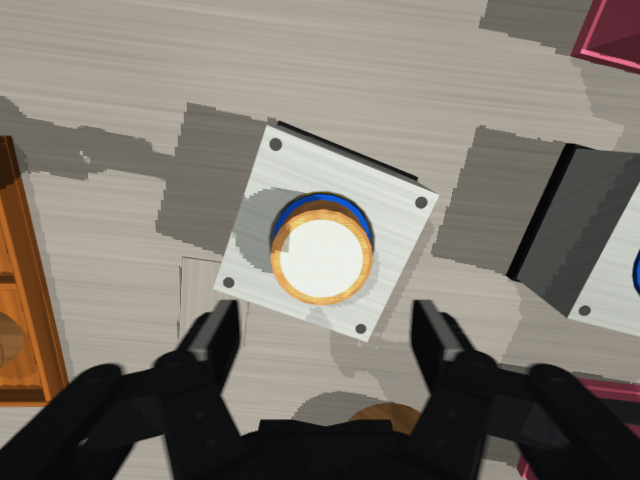

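View pics/s2.png

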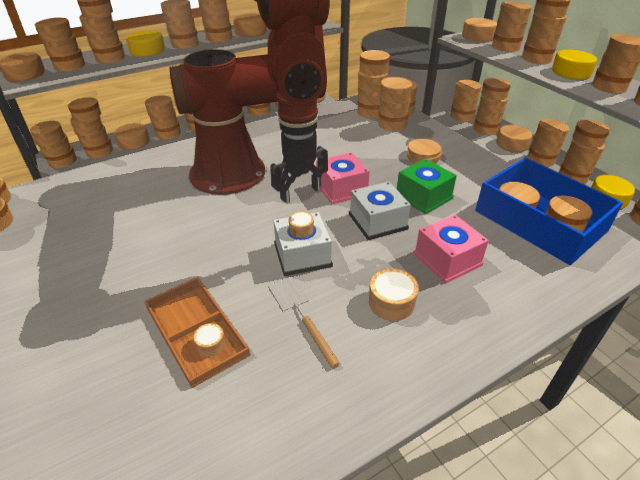

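The box is raised: lid at wrist pixel (322,258), with the blue lift showing level with the deck.

```bash
python3 - <<'E'
from h import *
f=cv2.imread("pics/w2.png");i=np.load("w2.npy",allow_pickle=True).item()
hsv=cv2.cvtColor(f,cv2.COLOR_BGR2HSV);x0,y0=260,200
h=hsv[y0:315,x0:385]
m=((h[...,0]<35)&(h[...,2]>150)&(h[...,1]<40)) # white paper
m=((h[...,0]>5)&(h[...,0]<32)&(h[...,1]>70)&(h[...,2]>185)).astype(np.uint8)
cs=max(cv2.findContours(m,cv2.RETR_EXTERNAL,cv2.CHAIN_APPROX_NONE)[0],key=cv2.contourArea)
e=cv2.fitEllipse(cv2.convexHull(cs));c=np.array(e[0])+[x0,y0];P=atz(i,c,.121);o=np.array(i["origin"])
print(c,e[1],P,"diam",e[1][1]/362.5*np.linalg.norm(o-P))
# paper in scene s2 for height
S=cv2.imread("pics/s2.png");cv2.imwrite("pics/s2c.png",cv2.resize(S[195:275,260:345],None,fx=6,fy=6))
h2=cv2.cvtColor(S[200:245,280:325],cv2.COLOR_BGR2HSV);m=((h2[...,0]>5)&(h2[...,0]<32)&(h2[...,1]>70)&(h2[...,2]>150)).astype(np.uint8)
print(proj(ctrl.camera_info("scene"),P),"proj of lid centre in scene")
s=ctrl.get_state();print((rot(s["ee_rot"]).T@(np.array([P[0],P[1],.107])-s["tool_pos"])/.3).round(3))
E
```

```text
[321.14523697 257.14413452] (95.66820526123047, 101.67137145996094) [0.47093027 0.02082487 0.121     ] diam 0.06034851602220187
[299.9479385  217.56811625] proj of lid centre in scene
[ 0.011 -0.007  0.303]
```

View pics/s2c.png

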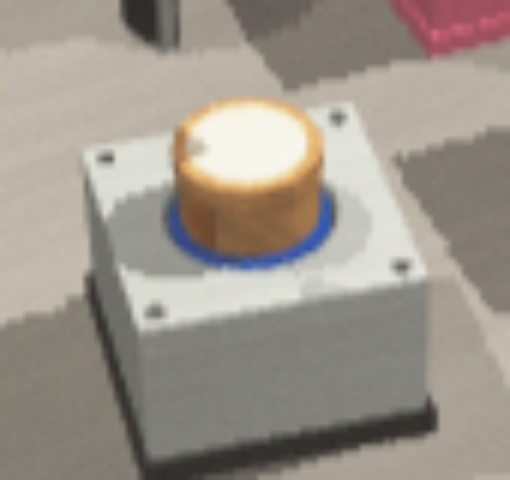

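```bash
python3 -m jog '[[[0.007,-0.007,0.1],[0,0,0]],[[0.007,-0.007,0.2],[0,0,0]],[[0.007,-0.007,0.29],[0,0,0]],[[0.007,-0.007,0.303],[0,0,0]],[[0.007,-0.007,0.303],[0,0,0]],[[0.007,-0.007,0.303],[0,0,0]]]' 1
python3 -m jog '[[[0,0,0],[0,0,0]],[[0,0,0],[0,0,0]],[[0,0,0],[0,0,0]],[[0,0,0],[0,0,0]],[[0,0,0],[0,0,0]],[[0,0,0],[0,0,0]],[[0,0,0],[0,0,0]]]' 0 25
```

```text
clock: 5.17
tool_pos: [0.473, 0.0209, 0.1092]
ee_rot: [-0.0, -0.054, 0.999, 0.0]
wrist_force: [0.6, -0.8, 0.3]
finger_gap: 1.001
clock: 5.75
tool_pos: [0.4734, 0.0208, 0.109]
ee_rot: [0.001, -0.054, 0.999, -0.0]
wrist_force: [1.5, -0.6, 2.3]
finger_gap: 0.686
```

```bash
python3 -m jog '[[[0,0,-0.04],[0,0,0]],[[0,0,-0.12],[0,0,0]],[[0,0,-0.22],[0,0,0]],[[0,0,-0.3],[0,0,0]],[[0,0,-0.3],[0,0,0]],[[0,0,-0.3],[0,0,0]]]'
python3 - <<'E'
from h import *
cv2.imwrite("pics/s3.png",ctrl.grab_frame("scene"))
i=ctrl.camera_info("wrist");f=ctrl.grab_frame("wrist");cv2.imwrite("pics/w3.png",f)
s=ctrl.get_state();print(s["finger_gap"],s["wrist_force"]);print((rot(s["ee_rot"]).T@(np.array([.504,-.308,.15])-s["tool_pos"])/.3).round(3))
E
```

```text
clock: 6.25
tool_pos: [0.4734, 0.0208, 0.2]
ee_rot: [0.001, -0.054, 0.999, -0.0]
wrist_force: [-0.3, 0.3, -2.2]
finger_gap: 0.689
0.6874430025443541 [-0.71345158  0.46017704 -1.95928595]
[ 0.014 -1.102  0.158]
```

View pics/w3.png

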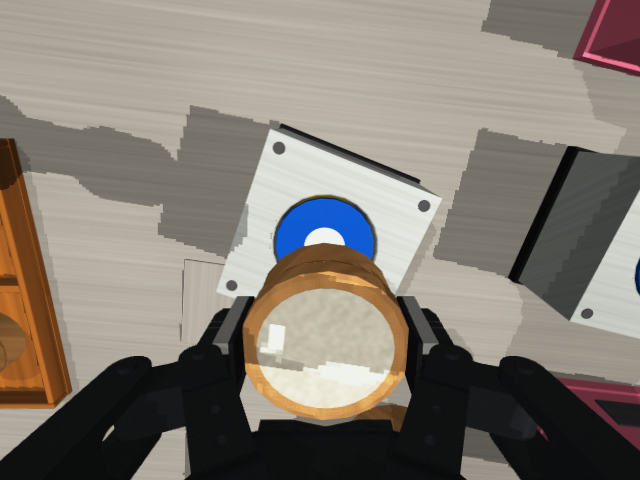

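View pics/s3.png

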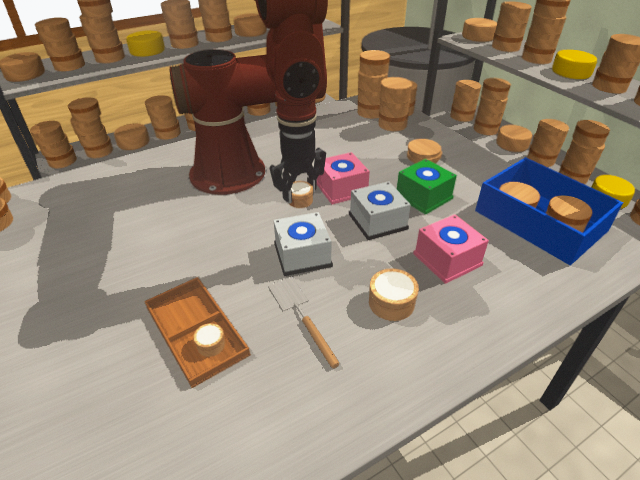

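The box is held (opening 0.69, about 1.5–2 N of weight) and lift_a is up and empty. Moving to the tray.

```bash
python3 -m jog '[[[0.01,-1,0],[0,0,0]],[[0.01,-1,0],[0,0,0]],[[0.01,-1,0],[0,0,0]],[[0.01,-1,0],[0,0,0]],[[0.01,-1,0],[0,0,0]],[[0.01,-1,0],[0,0,0]],[[0.01,-1,0],[0,0,0]],[[0.01,-1,0],[0,0,0]],[[0.01,-1,0],[0,0,0]],[[0.01,-1,0],[0,0,0]],[[0.01,-1,0],[0,0,0]]]'
python3 - <<'E'
from h import *
i=ctrl.camera_info("wrist");f=ctrl.grab_frame("wrist");cv2.imwrite("pics/w4.png",f);np.save("w4.npy",i,allow_pickle=True)
s=ctrl.get_state();print(s["finger_gap"],s["wrist_force"],s["joint_positions"]);print((rot(s["ee_rot"]).T@(np.array([.504,-.308,.15])-s["tool_pos"])/.3).round(3))
E
```

```text
clock: 7.27
tool_pos: [0.5021, -0.2762, 0.1977]
ee_rot: [-0.001, -0.055, 0.999, 0.001]
wrist_force: [-0.2, 0.9, -1.5]
finger_gap: 0.689
0.6895128964952975 [-0.44245093 -0.45622044 -0.79776277] [-7.30769026e-01  1.98268333e-02 -8.48589900e-02  1.46735813e+00
  3.31923507e-04 -8.40688533e-01]
[ 0.006 -0.106  0.16 ]
```

View pics/w4.png

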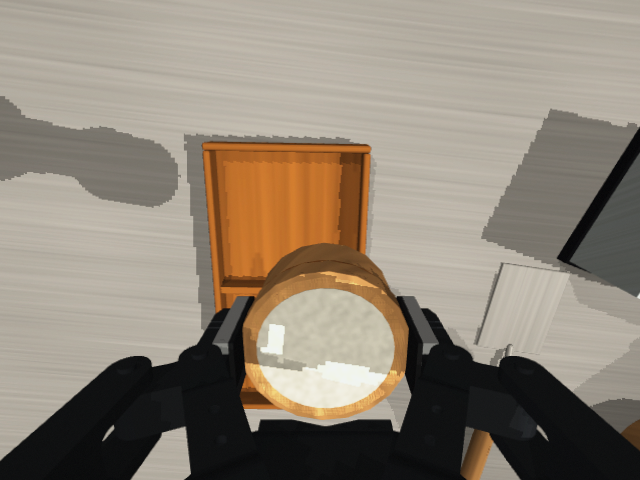

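```bash
python3 - <<'E'
from h import *
i=np.load("w4.npy",allow_pickle=True).item()
for p in [(204,144),(370,146)]: print(p,atz(i,p,.026).round(4))
for p in [(220,279),(365,140)]: print(p,atz(i,p,.026).round(4))
a,b=atz(i,(204,144),.026),atz(i,(370,146),.026);u=(b-a)/np.linalg.norm(b-a);n=np.array([u[1],-u[0],0]);print(np.linalg.norm(b-a),np.degrees(np.arctan2(n[1],n[0])))
print("free centre",(a+b)/2+n*(.006+.0595))
E
python3 - <<'E'
import cv2
f=cv2.imread("pics/w4.png");cv2.imwrite("pics/w4c.png",cv2.resize(f[120:300,180:390],None,fx=3,fy=3))
E
```

```text
(204, 144) [ 0.4479 -0.3773  0.026 ]
(370, 146) [ 0.4351 -0.2471  0.026 ]
(220, 279) [ 0.562  -0.3622  0.026 ]
(365, 140) [ 0.431  -0.2517  0.026 ]
0.13078580636248474 5.6427300861237235
free centre [ 0.50668574 -0.3057728   0.026     ]
```

View pics/w4c.png

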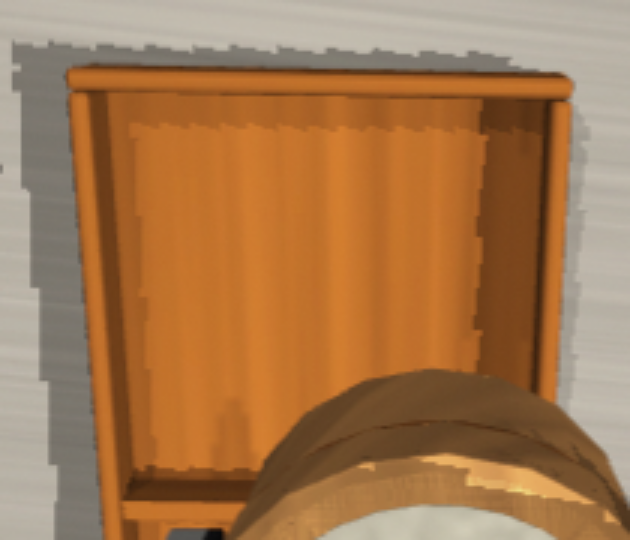

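```bash
python3 -m jog '[[[0.003,-0.1,0.1],[0,0,0]],[[0.003,-0.1,0.22],[0,0,0]],[[0.003,-0.1,0.34],[0,0,0]],[[0.003,-0.1,0.45],[0,0,0]],[[0.003,-0.1,0.52],[0,0,0]],[[0.003,-0.1,0.53],[0,0,0]],[[0.003,-0.1,0.53],[0,0,0]]]'
python3 -m jog '[[[0,0,0.006],[0,0,0]],[[0,0,0.012],[0,0,0]],[[0,0,0.012],[0,0,0]]]'
```

```text
clock: 7.9
tool_pos: [0.5043, -0.3056, 0.0385]
ee_rot: [-0.001, -0.055, 0.998, 0.001]
wrist_force: [0.3, 0.1, 0.2]
finger_gap: 0.69
clock: 8.15
tool_pos: [0.5059, -0.3082, 0.0377]
ee_rot: [0.001, -0.054, 0.999, -0.001]
wrist_force: [-0.4, -0.4, -1.1]
finger_gap: 0.692
```

```bash
python3 -m jog '[[[0,0,0.006],[0,0,0]],[[0,0,0.012],[0,0,0]],[[0,0,0.012],[0,0,0]]]'
python3 -m jog '[[[0,0,0.005],[0,0,0]],[[0,0,0.01],[0,0,0]],[[0,0,0.01],[0,0,0]]]'
```

```text
clock: 8.4
tool_pos: [0.5049, -0.3076, 0.0323]
ee_rot: [0.0, -0.054, 0.999, 0.0]
wrist_force: [0.6, -0.4, -1.4]
finger_gap: 0.689
clock: 8.65
tool_pos: [0.505, -0.3078, 0.0314]
ee_rot: [0.0, -0.054, 0.999, -0.0]
wrist_force: [-7.8, 5.9, 18.1]
finger_gap: 0.681
```

```bash
python3 -m jog '[[[0,0,-0.006],[0,0,0]],[[0,0,-0.006],[0,0,0]]]'
python3 -m jog '[[[0,0,0],[0,0,0]],[[0,0,0],[0,0,0]],[[0,0,0],[0,0,0]],[[0,0,0],[0,0,0]]]' 0.88
python3 -m jog '[[[0,0,-0.05],[0,0,0]],[[0,0,-0.15],[0,0,0]],[[0,0,-0.28],[0,0,0]],[[0,0,-0.4],[0,0,0]],[[0,0,-0.56],[0,0,0]],[[0,0,-0.56],[0,0,0]]]' 
python3 - <<'E'
from h import *
i=ctrl.camera_info("wrist");f=ctrl.grab_frame("wrist");cv2.imwrite("pics/w5.png",f)
s=ctrl.get_state();print(s["tool_pos"],s["wrist_force"],s["finger_gap"])
print((rot(s["ee_rot"]).T@(np.array([.4735,.0213,.2])-s["tool_pos"])/.3).round(3))
E
```

```text
clock: 8.82
tool_pos: [0.5051, -0.3078, 0.0317]
ee_rot: [0.0, -0.054, 0.999, -0.0]
wrist_force: [-0.1, -0.1, -2.1]
finger_gap: 0.689
clock: 9.15
tool_pos: [0.5048, -0.3076, 0.0309]
ee_rot: [-0.0, -0.054, 0.999, 0.0]
wrist_force: [0.5, 0.5, 0.1]
finger_gap: 0.881
clock: 9.65
tool_pos: [0.5068, -0.3094, 0.2072]
ee_rot: [0.003, -0.054, 0.999, -0.004]
wrist_force: [2.0, -0.7, 0.4]
finger_gap: 0.878
[ 0.5067837  -0.30941436  0.20547708] [0.35636702 0.1692305  0.63442521] 0.883212238888644
[-0.009  1.108  0.011]
```

View pics/w5.png

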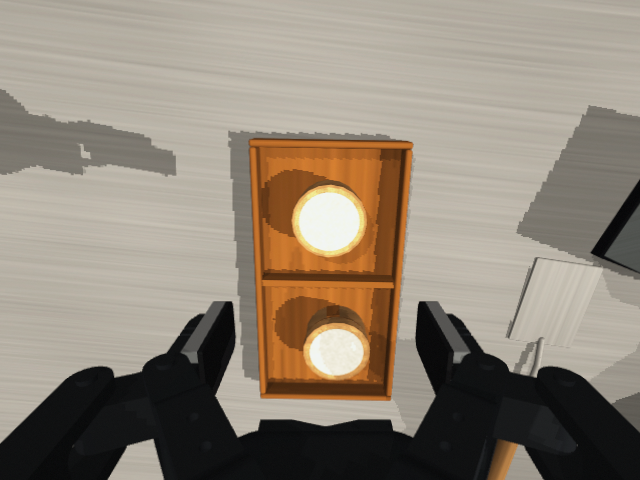

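The box stands upright in the middle of the free half (330,221), and the packed box is untouched (337,350). Next I'll shut the fingers and return to station_a.

```bash
python3 -m jog '[[[-0.009,0.99,0],[0,0,0]],[[-0.009,0.99,0],[0,0,0]],[[-0.009,0.99,0],[0,0,0]],[[-0.009,0.99,0],[0,0,0]],[[-0.009,0.99,0],[0,0,0]],[[-0.009,0.99,0],[0,0,0]],[[-0.009,0.99,0],[0,0,0]],[[-0.009,0.99,0],[0,0,0]],[[-0.009,0.99,0],[0,0,0]],[[-0.009,0.99,0],[0,0,0]]]' 0
python3 - <<'E'
from h import *
i=ctrl.camera_info("wrist");f=ctrl.grab_frame("wrist");cv2.imwrite("pics/w6.png",f);np.save("w6.npy",i,allow_pickle=True)
hsv=cv2.cvtColor(f,cv2.COLOR_BGR2HSV)
m=((hsv[...,0]>105)&(hsv[...,0]<125)&(hsv[...,1]>150)&(hsv[...,2]>60)).astype(np.uint8)
for c in cv2.findContours(m,cv2.RETR_EXTERNAL,cv2.CHAIN_APPROX_NONE)[0]:
    if cv2.contourArea(c)>1500:
        e=cv2.fitEllipse(c);print(e,atz(i,e[0],.085),e[1][1]/362.5*np.linalg.norm(np.array(i["origin"])-atz(i,e[0],.085)))
s=ctrl.get_state();print(s["tool_pos"],s["wrist_force"],s["finger_gap"])
print((rot(s["ee_rot"]).T@(np.array([.473,.0213,.12])-s["tool_pos"])/.3).round(3))
E
```

```text
clock: 10.53
tool_pos: [0.4754, -0.0121, 0.1987]
ee_rot: [-0.0, -0.055, 0.998, -0.0]
wrist_force: [0.1, -1.0, 0.6]
finger_gap: 0.004
((371.807861328125, 245.54562377929688), (92.18836212158203, 97.62527465820312), 72.44036865234375) [0.47228967 0.02039245 0.085     ] 0.06804030625952243
[ 0.4754616  -0.01281515  0.19872808] [ 0.12267477 -0.90513521 -0.42665591] -0.0019118382406723986
[-0.004  0.114  0.262]
```

View pics/w6.png

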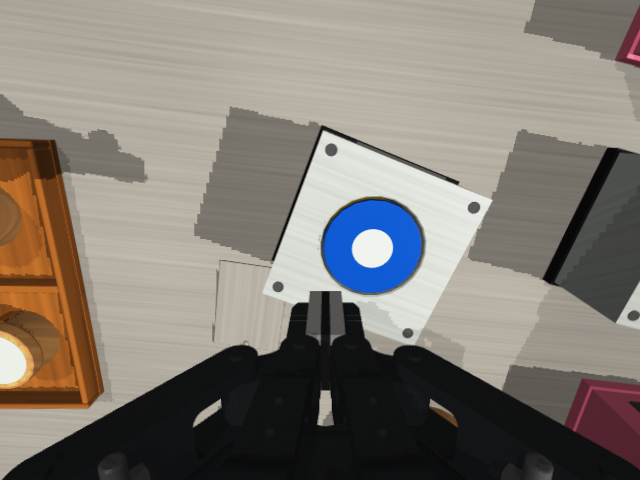

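```bash
python3 -m jog '[[[-0.003,0.114,0.03],[0,0,0]],[[-0.003,0.114,0.12],[0,0,0]],[[-0.003,0.114,0.22],[0,0,0]],[[-0.003,0.114,0.295],[0,0,0]],[[-0.003,0.114,0.295],[0,0,0]],[[-0.003,0.114,0.295],[0,0,0]]]'
```

```text
clock: 11.08
tool_pos: [0.4719, 0.021, 0.1099]
ee_rot: [-0.001, -0.053, 0.999, 0.0]
wrist_force: [-0.3, 0.7, 0.6]
finger_gap: 0.003
```

```bash
python3 -m jog '[[[0,0,0.0055],[0,0,0]],[[0,0,0.011],[0,0,0]],[[0,0,0.0165],[0,0,0]],[[0,0,0.022],[0,0,0]],[[0,0,0.0275],[0,0,0]],[[0,0,0.033],[0,0,0]],[[0,0,0.0385],[0,0,0]],[[0,0,0.044],[0,0,0]]]'
```

```text
clock: 11.75
tool_pos: [0.4731, 0.0219, 0.0979]
ee_rot: [0.001, -0.054, 0.999, -0.0]
wrist_force: [1.1, -0.8, 5.2]
finger_gap: 0.002
```

Contact at the expected level. Full push should come near TCP z of about 0.064.

```bash
python3 -m jog '[[[0,0,0.0055],[0,0,0]],[[0,0,0.011],[0,0,0]],[[0,0,0.0165],[0,0,0]],[[0,0,0.022],[0,0,0]],[[0,0,0.0275],[0,0,0]],[[0,0,0.033],[0,0,0]],[[0,0,0.0385],[0,0,0]],[[0,0,0.044],[0,0,0]],[[0,0,0.0495],[0,0,0]],[[0,0,0.055],[0,0,0]],[[0,0,0.0605],[0,0,0]],[[0,0,0.066],[0,0,0]]]'
```

```text
clock: 12.75
tool_pos: [0.4731, 0.0218, 0.0779]
ee_rot: [0.001, -0.054, 0.999, -0.0]
wrist_force: [2.5, -2.9, 6.4]
finger_gap: -0.004
```

```bash
python3 -m jog '[[[0,0,0.0055],[0,0,0]],[[0,0,0.011],[0,0,0]],[[0,0,0.0165],[0,0,0]],[[0,0,0.022],[0,0,0]]]'
```

```text
clock: 13.08
tool_pos: [0.4731, 0.0218, 0.0714]
ee_rot: [0.001, -0.054, 0.999, -0.0]
wrist_force: [2.5, -1.6, 7.1]
finger_gap: -0.0
```

```bash
python3 -m jog '[[[0,0,0.0055],[0,0,0]],[[0,0,0.011],[0,0,0]]]'
```

```text
clock: 13.25
tool_pos: [0.4731, 0.0219, 0.0681]
ee_rot: [0.001, -0.054, 0.999, -0.0]
wrist_force: [1.9, -2.3, 5.8]
finger_gap: -0.001
```

```bash
python3 -m jog '[[[0,0,0.0045],[0,0,0]],[[0,0,0.009],[0,0,0]]]'
```

```text
clock: 13.42
tool_pos: [0.4731, 0.0219, 0.0654]
ee_rot: [0.001, -0.054, 0.999, -0.0]
wrist_force: [1.0, -2.1, 5.9]
finger_gap: -0.002
```

```bash
python3 -m jog '[[[0,0,0.003],[0,0,0]]]'
```

```text
clock: 13.5
tool_pos: [0.4731, 0.0219, 0.0644]
ee_rot: [0.001, -0.054, 0.999, -0.0]
wrist_force: [1.1, -1.4, 7.5]
finger_gap: -0.002
```

```bash
python3 -m jog '[[[0,0,0.003],[0,0,0]]]'
```

```text
clock: 13.58
tool_pos: [0.4731, 0.0218, 0.0637]
ee_rot: [0.001, -0.054, 0.999, -0.0]
wrist_force: [0.8, -1.2, 10.9]
finger_gap: 0.0
```

```bash
python3 -m jog '[[[0,0,0.001],[0,0,0]]]'
```

```text
clock: 13.67
tool_pos: [0.4731, 0.0219, 0.0635]
ee_rot: [0.001, -0.054, 0.999, -0.0]
wrist_force: [1.0, -1.6, 10.4]
finger_gap: -0.001
```

Fully pushed, matching the predicted level. Retracting and looking.

```bash
python3 -m jog '[[[0,0,-0.05],[0,0,0]],[[0,0,-0.15],[0,0,0]],[[0,0,-0.28],[0,0,0]],[[0,0,-0.42],[0,0,0]],[[0,0,-0.455],[0,0,0]],[[0,0,-0.455],[0,0,0]]]'
python3 - <<'E'
from h import *
i=ctrl.camera_info("wrist");f=ctrl.grab_frame("wrist");cv2.imwrite("pics/w7.png",f)
s=ctrl.get_state();print(s["tool_pos"],s["wrist_force"])
print((rot(s["ee_rot"]).T@(np.array([.463,.2725,.2])-s["tool_pos"])/.3).round(3))
E
```

```text
clock: 14.17
tool_pos: [0.474, 0.0219, 0.2028]
ee_rot: [0.002, -0.054, 0.999, -0.0]
wrist_force: [0.4, -0.5, 0.1]
finger_gap: 0.004
[0.47311738 0.02208819 0.20035726] [ 0.2129193  -0.77024918 -2.32781986]
[-0.057  0.833  0.001]
```

View pics/w7.png

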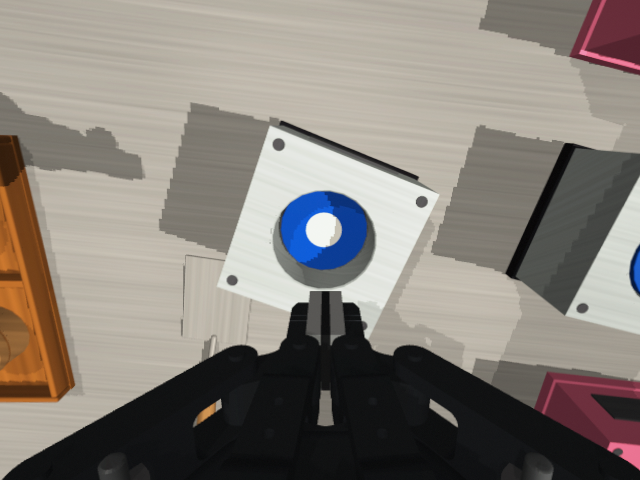

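lift_a stays sunk: the disc at (323,230) is below the rim. On to station_b.

```bash
python3 -m jog '[[[-0.057,0.82,0],[0,0,0]],[[-0.057,0.82,0],[0,0,0]],[[-0.057,0.82,0],[0,0,0]],[[-0.057,0.82,0],[0,0,0]],[[-0.057,0.82,0],[0,0,0]],[[-0.057,0.82,0],[0,0,0]],[[-0.057,0.82,0],[0,0,0]],[[-0.057,0.82,0],[0,0,0]],[[-0.057,0.82,0],[0,0,0]],[[-0.057,0.82,0],[0,0,0]]]' 0
python3 - <<'E'
from h import *
i=ctrl.camera_info("wrist");f=ctrl.grab_frame("wrist");cv2.imwrite("pics/w8.png",f)
hsv=cv2.cvtColor(f,cv2.COLOR_BGR2HSV)
m=((hsv[...,0]>105)&(hsv[...,0]<125)&(hsv[...,1]>150)&(hsv[...,2]>60)).astype(np.uint8)
s=ctrl.get_state();print(s["tool_pos"],s["wrist_force"],s["finger_gap"])
for c in cv2.findContours(m,cv2.RETR_EXTERNAL,cv2.CHAIN_APPROX_NONE)[0]:
    if cv2.contourArea(c)>1500:
        e=cv2.fitEllipse(c);P=atz(i,e[0],.085);print(e,P,e[1][1]/362.5*np.linalg.norm(np.array(i["origin"])-P))
        print((rot(s["ee_rot"]).T@(np.array([P[0],P[1],.11])-s["tool_pos"])/.3).round(3))
E
```

```text
clock: 15.05
tool_pos: [0.4626, 0.2674, 0.1984]
ee_rot: [-0.001, -0.054, 0.999, -0.0]
wrist_force: [-0.3, 0.0, 0.3]
finger_gap: 0.001
[0.46285012 0.26722906 0.19876689] [-0.33682686  0.68888666  0.24653818] -0.0025477154001691442
((612.905517578125, 404.0733337402344), (64.08519744873047, 133.0193634033203), 0.018457185477018356) [0.56820063 0.50549956 0.085     ] 0.1423161130985977
[-0.434  0.752  0.295]
((332.55584716796875, 241.47702026367188), (93.27112579345703, 97.43132019042969), 86.40863037109375) [0.4592395  0.27249695 0.085     ] 0.06702404882510253
[0.01  0.019 0.296]
((607.0811767578125, 235.6544952392578), (77.33533477783203, 98.37335968017578), 18.678464889526367) [0.43531786 0.45630919 0.085     ] 0.0848761815777854
[0.024 0.637 0.296]
```

View pics/w8.png

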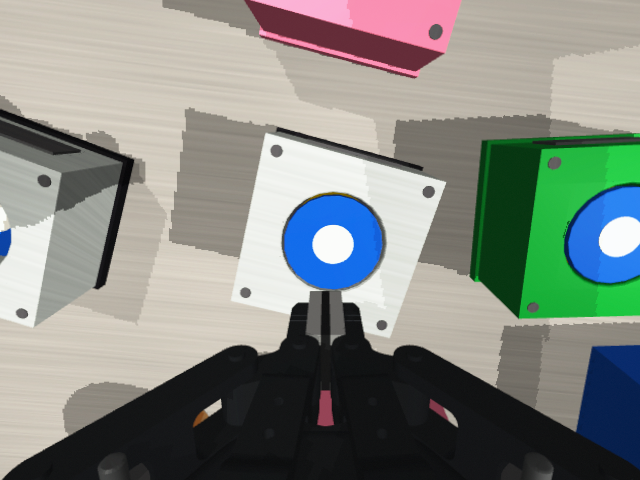

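The grey station is directly ahead with its lift up at (333,241). The pink block (top edge) and the green one (right) are decoys.

```bash
python3 -m jog '[[[0.005,0.019,0.1],[0,0,0]],[[0.005,0.019,0.2],[0,0,0]],[[0.005,0.019,0.295],[0,0,0]],[[0.005,0.019,0.295],[0,0,0]],[[0.005,0.019,0.295],[0,0,0]]]'
```

```text
clock: 15.52
tool_pos: [0.46, 0.2727, 0.1102]
ee_rot: [-0.001, -0.053, 0.999, -0.0]
wrist_force: [0.4, 0.0, 0.2]
finger_gap: -0.004
```

```bash
python3 -m jog '[[[0,0,0.0055],[0,0,0]],[[0,0,0.011],[0,0,0]],[[0,0,0.0165],[0,0,0]],[[0,0,0.022],[0,0,0]],[[0,0,0.0275],[0,0,0]],[[0,0,0.033],[0,0,0]],[[0,0,0.0385],[0,0,0]],[[0,0,0.044],[0,0,0]],[[0,0,0.0495],[0,0,0]],[[0,0,0.055],[0,0,0]]]'
```

```text
clock: 16.35
tool_pos: [0.4613, 0.2741, 0.0947]
ee_rot: [0.001, -0.054, 0.999, 0.0]
wrist_force: [1.8, -0.4, 4.9]
finger_gap: -0.001
```

```bash
python3 -m jog '[[[0,0,0.0055],[0,0,0]],[[0,0,0.011],[0,0,0]],[[0,0,0.0165],[0,0,0]],[[0,0,0.022],[0,0,0]],[[0,0,0.0275],[0,0,0]],[[0,0,0.033],[0,0,0]],[[0,0,0.0385],[0,0,0]],[[0,0,0.044],[0,0,0]],[[0,0,0.0495],[0,0,0]],[[0,0,0.055],[0,0,0]],[[0,0,0.0605],[0,0,0]],[[0,0,0.066],[0,0,0]],[[0,0,0.0715],[0,0,0]]]'
```

```text
clock: 17.43
tool_pos: [0.4613, 0.2741, 0.0733]
ee_rot: [0.001, -0.054, 0.999, 0.0]
wrist_force: [1.8, -0.0, 6.6]
finger_gap: 0.0
```

```bash
python3 -m jog '[[[0,0,0.004],[0,0,0]]]'
```

```text
clock: 17.52
tool_pos: [0.4613, 0.2741, 0.0721]
ee_rot: [0.001, -0.054, 0.999, 0.0]
wrist_force: [1.7, -0.1, 6.1]
finger_gap: 0.006
```

```bash
python3 -m jog '[[[0,0,0.004],[0,0,0]]]'
```

```text
clock: 17.6
tool_pos: [0.4613, 0.2741, 0.071]
ee_rot: [0.001, -0.054, 0.999, 0.0]
wrist_force: [2.3, 0.3, 6.2]
finger_gap: 0.002
```

```bash
python3 -m jog '[[[0,0,0.004],[0,0,0]]]'
```

```text
clock: 17.68
tool_pos: [0.4613, 0.2741, 0.0698]
ee_rot: [0.001, -0.054, 0.999, 0.0]
wrist_force: [1.7, 1.1, 5.6]
finger_gap: 0.003
```

```bash
python3 -m jog '[[[0,0,0.004],[0,0,0]]]'
```

```text
clock: 17.77
tool_pos: [0.4613, 0.2741, 0.0685]
ee_rot: [0.001, -0.054, 0.999, 0.0]
wrist_force: [1.5, -0.1, 6.2]
finger_gap: -0.001
```

```bash
python3 -m jog '[[[0,0,0.004],[0,0,0]]]'
```

```text
clock: 17.85
tool_pos: [0.4613, 0.2741, 0.0673]
ee_rot: [0.001, -0.054, 0.999, 0.0]
wrist_force: [2.1, 0.0, 6.1]
finger_gap: 0.002
```

```bash
python3 -m jog '[[[0,0,0.004],[0,0,0]]]'
```

```text
clock: 17.93
tool_pos: [0.4613, 0.2741, 0.0661]
ee_rot: [0.001, -0.054, 0.999, 0.0]
wrist_force: [2.0, 0.2, 6.1]
finger_gap: 0.004
```

```bash
python3 -m jog '[[[0,0,0.004],[0,0,0]]]'
```

```text
clock: 18.02
tool_pos: [0.4613, 0.2741, 0.0649]
ee_rot: [0.001, -0.054, 0.999, 0.0]
wrist_force: [1.3, -0.1, 6.5]
finger_gap: -0.003
```

```bash
python3 -m jog '[[[0,0,0.004],[0,0,0]]]'
```

```text
clock: 18.1
tool_pos: [0.4613, 0.2741, 0.0638]
ee_rot: [0.001, -0.054, 0.999, 0.0]
wrist_force: [1.5, 0.2, 7.7]
finger_gap: -0.001
```

```bash
python3 -m jog '[[[0,0,0.003],[0,0,0]]]'
```

```text
clock: 18.18
tool_pos: [0.4613, 0.2741, 0.063]
ee_rot: [0.001, -0.054, 0.999, 0.0]
wrist_force: [-0.2, -0.3, 11.1]
finger_gap: -0.001
```

On the stop. Retracting, then checking everything.

```bash
python3 -m jog '[[[0,0,-0.05],[0,0,0]],[[0,0,-0.15],[0,0,0]],[[0,0,-0.28],[0,0,0]],[[0,0,-0.42],[0,0,0]],[[0,0,-0.455],[0,0,0]],[[0,0,-0.455],[0,0,0]]]'
python3 -m jog '[[[0.7,0,-0.2],[0,0,0]],[[0.7,0,-0.2],[0,0,0]],[[0.7,0,-0.2],[0,0,0]],[[0.7,0,-0.2],[0,0,0]],[[0.7,0,-0.2],[0,0,0]],[[0.7,0,-0.2],[0,0,0]],[[0.7,0,-0.2],[0,0,0]],[[0.7,0,-0.2],[0,0,0]]]'
python3 - <<'E'
from h import *
for c in ["wrist","scene","top"]: cv2.imwrite(f"pics/{c}9.png",ctrl.grab_frame(c))
s=ctrl.get_state();print(s["clock"],s["tool_pos"],s["wrist_force"])
S=cv2.imread("pics/scene9.png");cv2.imwrite("pics/scene9c.png",cv2.resize(S[150:390,140:440],None,fx=2.5,fy=2.5,interpolation=cv2.INTER_CUBIC))
T=cv2.imread("pics/top9.png");cv2.imwrite("pics/top9c.png",cv2.resize(T[120:330,150:530],None,fx=2,fy=2,interpolation=cv2.INTER_CUBIC))
E
```

```text
clock: 18.68
tool_pos: [0.4622, 0.2745, 0.2027]
ee_rot: [0.002, -0.054, 0.999, 0.001]
wrist_force: [0.3, 0.0, 0.2]
finger_gap: -0.004
clock: 19.35
tool_pos: [0.2521, 0.2514, 0.258]
ee_rot: [-0.0, -0.055, 0.999, 0.0]
wrist_force: [-0.2, 0.6, -0.8]
finger_gap: 0.003
19.5 [0.25259383 0.25106736 0.25774525] [ 0.25932232 -1.06225391  0.47625851]
```

View pics/scene9c.png

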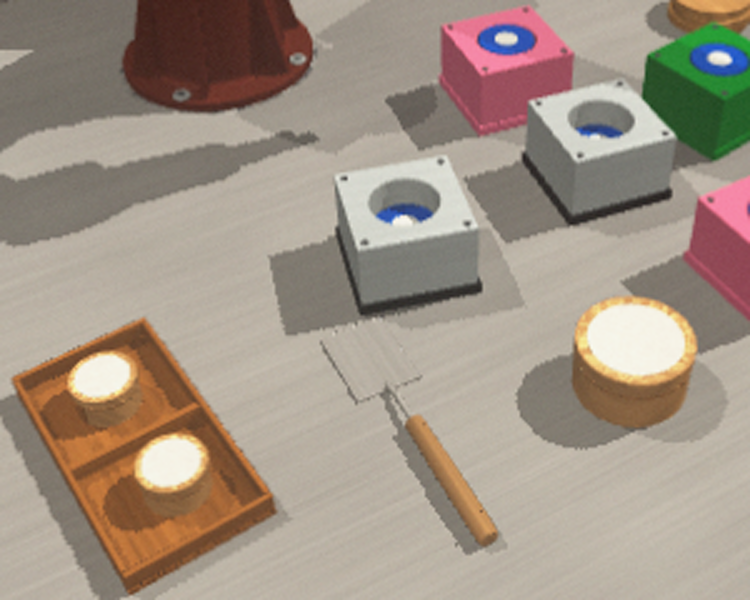

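View pics/top9c.png

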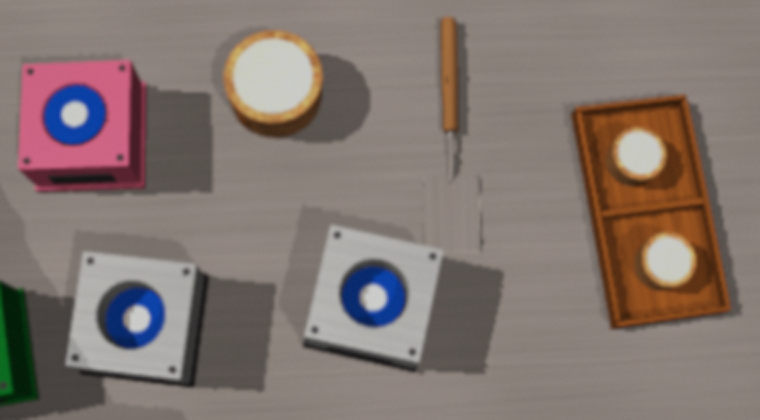

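View pics/wrist9.png

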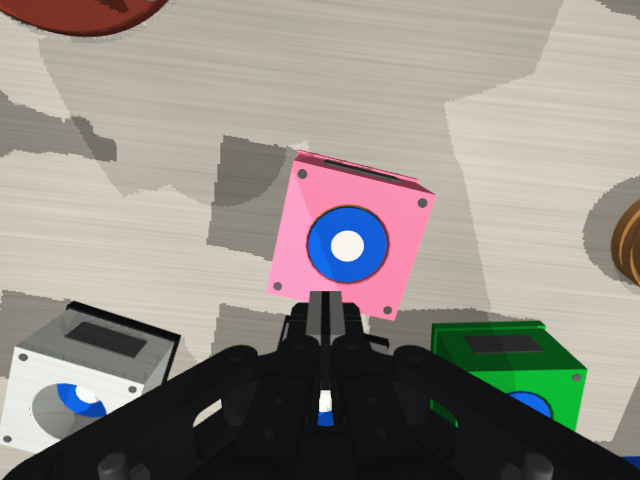

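Both grey wells show sunk lifts in the scene crop, at (405,215) and (598,133). The box is upright in the free half at (103,380), and everything else is where it was.

```bash
python3 -c "
from workcell import ctrl
print(ctrl.close_job())"
```

```text
the job is handed in; nothing more can be done
None
```

I did the job in the order asked and handed it in at 19.5 s on the robot's clock.
- **Box:** I pressed the sunk cheese box to its stop (11 N) and the lift raised it. I then gripped it and stood it near the middle of the tray's empty half.
- **Lifts:** I pushed lift_a and lift_b to their stops (about 11 N each) and both stayed down.

**Last checks:** the scene and top pictures, about 1 s after the last push, show:
- both lifts sunk in their wells
- the box upright in its half of the tray
- the packed box, big box, spatula and coloured stations where they were
- the gripper well clear of everything

**Disagreements:**
- **Measurements:** the wrist and top cameras differed by about 3 mm in x, and one height worked out from that pair gave 70 mm. I set it aside because the other pairs and the first touch agreed on 83–88 mm.
- **Placing force:** setting the box down briefly reached about 18 N against the tray floor. I backed off 1–2 mm before letting go.

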